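# Start a desiccant cartridge in its thread and screw it home

### The arm

A 6-joint arm with a two-finger parallel gripper is mounted at the origin on a cart in front of the work surface, level with it; the furniture and walls round the work are solid. World frame = base frame: x ahead of the robot, y to its left, z up, the work surface at z = 0. Lengths are in m, angles in degrees, forces in N, time in s.
With the tool pointing down it reaches from about 0.35 to 0.875 m from the base axis. Payload 4.2 kg.
Tool frame: the origin (TCP) lies midway between the tips of the shut fingers; the grasp point (between the pads) lies 19 mm behind it (r.pinch_z is the distance from the TCP to the grasp point, in m); z points along the fingers, y is the line along which they close (so a half turn about z gives the same grasp; the last joint's range is limited). The gripper opens to 87 mm and grips with 3 to 60 N. Pads are 19 mm wide; open, the fingers measure 117 mm over their backs; the gripper's body (75 mm by 190 mm) begins 51 mm behind the grasp point.
Start: joints at [84.03, 22.042, 0.453, 0, -68.411, -14.817], TCP at [0.222, 0.584, 0.223] pointing down, gripper open.
Joint ranges: [-179.83, 179.83], [-69.29, 118.12], [-61.27, 80.66], [-181.25, 117.63], [-171.15, -9.14], [-177.46, 177.46]. Speed limits (degrees/s): [159.86, 159.86, 180, 180, 180, 180].

### API

Orientations are given as a 3x3 rotation matrix whose columns are the frame's x, y, z axes.
In Python, from station import r, imaging, models gives the robot as it stands. The module is installed in compiled form; this text tells all that it offers.
- The arm moves only by the tool apply_moves, never from a script. Its argument "moves" is a list of rows, each a list of 2 entries, a list of its own where there are three numbers: the shift along the tool's x, y, z in m, then the turn about the tool's z in degrees. A call has 1 to 5 rows; each row shifts and turns the commanded pose from where the row before left it, along the tool's axes as they then stand; what a row does not reach is not made up. A row lasts 1/12 s, in which the tool goes at most 41.7 mm and 7.16 degrees, less where a joint would pass 70% of its speed; a pose out of reach is approached as far as the arm can. A call is refused whole if a number of a shift passes 0.0417 or a number of a turn 7.16, either way. A call with a gripper value outside its range is refused whole. "hand" is the finger opening in m, from 0 to 0.087, set as the call begins (left out, the last holds). The fingers move at their own pace and stop on an object; the grip force is fixed at half the most. Time passes only in rows, so rows that do not move let the fingers close. It gives the time, the measured TCP pose, the force, the opening and the grip force at its end, in the units of the state.
- r.sense(): the state, without advancing time (a new reading comes with each control period).
- imaging.capture(name): name is "scene" or "side" or "wrist"; returns a dict with "frame" (480x640x3 uint8, blue, green, red), "intrinsics" (3x3 intrinsics, pixels), "dist" ([k1, k2, p1, p2, k3] as OpenCV has them; the pictures are not rectified), "eye" and "orientation" of the camera in the world. Camera axes: x right, y down, z forward; pixel columns grow to the right and rows downward; lengths in m; the calibration is good to about 2 mm. A picture is of the moment at which its call begins. There is no depth.
- r.finish_job(): hands the job in; it is judged then, once.
Trained networks look in a picture, given as the dict that the camera call returned (one of the last four; its "shot" number tells which), for a name from the list of things; names that differ only in an ending like _2 or _b are one class to them, and where a whole thing is asked for, a point or a joint stands for the part that bears it (a point fixed in the world has none). Each returns a list of dicts, best first, with "confidence" (0 to 1); they miss things now and then, are a little off and sometimes report something else, mostly with a low value. They report only what shows in the picture. A call takes as long as a camera call.
- models.cut_out(picture, target): "region" (480x640 bool, what is visible of it) and "extent" ([left, top, width, height] as shares, 0 to 1, of the picture: columns of its width, rows of its height, round what is visible of it).
- models.place_of(picture, target): "at" ([column, row] as shares, 0 to 1, of the picture: columns of its width, rows of its height: a listed point, or the origin of a listed thing).
The state is a dict: "time_s": time; "joints": joint angles; "joint_velocities": joint speeds; "effort": joint torques, N m; "tcp_pos": TCP position; "ee_rot": TCP orientation; "wrist_force": force on the tool from outside, world axes, zero at the start; "moment": the same for the moment, N m; "gripper_width": opening from 0.0 (shut) to 1.0 (fully open); "gripper_force": force on a finger pad.
Only numpy, scipy, OpenCV 4.12 (cv2) and the standard library are available. Lean on these libraries where they do the work, as an engineer would, in place of code of your own. Each camera call takes 0.05 s, during which the arm holds its last target. There are 200 camera calls.

### The job

Fit the desiccant cartridge into the collar on top of the detector housing. Set it upright in the collar, turn it gently backward (anticlockwise seen from above) until the thread starts drop in, then screw it forward (clockwise), never forcing it, until its flange sits flat on the collar's rim all round, and let go. Do not disturb the other things on the table.

Things in the scene. Friction and masses are not known exactly. Their poses are not given: they have to be found in the camera images.
- cartridge: desiccant cartridge, loose, 0.1-0.16 kg, standing upright on its foot, 72 mm high. Origin: centre of the foot; z up its axis. White core 40 mm across, foot tapered to 30 mm over its lowest 7 mm; black flange 62 mm across, 42 to 48 mm above the foot; on it a black grip bar 48 mm long (body x), 14 mm thick (y), 48 to 72 mm above the foot
- cartridge_grip (a point): on the cartridge's axis at mid-height of the grip bar, 60 mm above the foot; axes as the cartridge's
- cartridge_seat (a point): on the cartridge's axis in the plane of the flange's underside, 42 mm above the foot; axes as the cartridge's. 'Height' in the entries below means this point's height above port_rim
- cartridge_lug (a point): middle of one of the three grey thread lugs on the core (at -90, 30 and 150 degrees from x toward y; this one at -90), 22 mm from the axis, 27 mm above the foot. Each lug reaches 26 mm from the axis, is 30 degrees wide and 4 mm thick and slopes with the right-hand thread
- detector: detector housing, fixed: grey case 96 x 96 mm, 70 mm high, on a base plate 100 x 124 mm; on its top a round grey collar 66 mm across with the thread inside. Window in its front face (-x). Origin: centre of its underside, z up. The thread is moulded plastic: over 80 N of contact between cartridge and detector damages it; a turning moment up to 0.5 N m and a push up to 15 N are safe
- port_rim (a point): centre of the collar's rim, 94 mm above the table. Opening 55 mm across, 43 mm between the thread ridges, over 80 mm deep; radial play of a cartridge about 1.5 mm. Heights: 7 to 12 mm with the lugs on top of the thread (15.5 on top of the stops), 3 to 4.3 mm once dropped into the thread starts, 0 fully home
- thread_mid (a point): on the collar's axis, 12 mm below the rim. Right-hand three-start thread, 4.1 mm a radian, axial play 1.6 mm: three segments 120 degrees apart with a 45 degree gap (thread start) before each; where round the collar is not known. A cartridge set down rests on the segments, and rises 4.1 mm a radian as it is turned backward
- thread_stop (a point): on the collar's axis, 1.5 mm below the rim, level with the tops of the three upright stops, one at the end of each segment. From on top, a stop blocks turning forward; turned back 120 degrees or less the lugs drop about 8 mm into the gaps, where a stop blocks further backward turning. Then about 1.05 rad forward brings the flange to the rim; 0.25-0.4 rad more draws tight
- slide_box: bystander, loose: white slide box, 35 x 85 x 34 mm; origin at the centre of its underside
- fork_clamp_a: bystander, loose: flat black fork clamp, 62 x 28 x 10 mm; origin at the centre of its underside
- lens_tube: bystander, loose: short black lens tube standing on end, 30 mm across, 30 mm high; origin at the centre of its underside
- screw_tin: bystander, loose: round tin, 66 mm across, 27 mm high; origin at the centre of its underside
- post_holder_b: bystander, loose: black post holder on a square foot with a side screw, 50 x 54 x 51 mm; origin at the centre of its underside
- tweezers: bystander, loose: steel tweezers lying, 122 mm long, 9 mm high; origin at the centre of its underside
- usb_stick: bystander, loose: memory stick, 18 x 46 x 8 mm; origin at the centre of its underside
- hex_driver_a: bystander, loose: hex driver lying, 213 mm long, 29 mm thick; origin at the centre of its underside

How it is judged:
By the outcome, as a careful person would: the job done as asked, in the order asked, and still so for the second after the job is handed in, with the robot touching nothing.
It also fails if it takes over 61 s, if anything falls off the work surface, if the arm or the gripper's body presses on something with over 40 N, if the wrist force passes 120 N, or if a joint passes its speed limit or range.

## Working session

There is one attempt and no reset: what is moved stays moved. The work goes in short steps, Python scripts to look and compute and a tool call to move; the robot and the scene stay as the last step left them, time stands still between calls to the robot, and variables do not carry over. Pictures are saved under pics/ and viewed, at most 10 in all, crops included, and the job is handed in when it is done.

Besides the shell and the picture viewer there is one more tool, called after "Emit:" as name(argument=value, ...), one argument or row to a line, values as JSON. apply_moves: Moves the arm, as the interface text tells. Its arguments: {"type":"object","properties":{"moves":{"type":"array"},"hand":{"type":"number"}},"required":["moves"]}

```bash
mkdir -p pics
cat > h.py <<'E'
import numpy as np, cv2
from station import r, imaging, models
def ray(p,uv):
    d=cv2.undistortPoints(np.array([[uv]],float),np.array(p["intrinsics"],float),np.array(p["dist"],float))[0,0]
    v=np.array(p["orientation"])@np.array([d[0],d[1],1.]); return np.array(p["eye"],float),v/np.linalg.norm(v)
def onz(p,uv,z):
    e,v=ray(p,uv); return e+v*(z-e[2])/v[2]
def tri(rs):
    A=np.zeros((3,3));b=np.zeros(3)
    for e,v in rs:
        P=np.eye(3)-np.outer(v,v);A+=P;b+=P@e
    return np.linalg.solve(A,b)
def proj(p,X):
    R=np.array(p["orientation"]);t=-R.T@np.array(p["eye"])
    return cv2.projectPoints(np.array(X,float).reshape(-1,1,3),cv2.Rodrigues(R.T)[0],t,np.array(p["intrinsics"],float),np.array(p["dist"],float))[0][:,0]
def at(p,n):
    return [(np.array(m["at"])*[640,480],m["confidence"]) for m in models.place_of(p,n)[:2]]
E
python3 - <<'E'
from h import *
np.set_printoptions(precision=4,suppress=True)
print(r.sense())
Z=dict(cartridge=0,cartridge_grip=.06,cartridge_seat=.042,port_rim=.094,detector=0,slide_box=0,fork_clamp_a=0,lens_tube=0,screw_tin=0,post_holder_b=0,tweezers=0,usb_stick=0,hex_driver_a=0)
rs={}
ims=[]
for c in("scene","side","wrist"):
    p=imaging.capture(c);cv2.imwrite(f"pics/{c}0.png",p["frame"]);ims.append(p["frame"])
    print(c,p["eye"])
    for n in list(Z)+["cartridge_lug"]:
        for uv,cf in at(p,n)[:1]:
            if cf>.3:
                rs.setdefault(n,[]).append(ray(p,uv)); print(n,uv,round(cf,2),onz(p,uv,Z.get(n,.027)))
for n in rs:
    if len(rs[n])>1: print(n,tri(rs[n]))
cv2.imwrite("pics/all0.png",cv2.resize(np.vstack([np.hstack(ims[:2]),np.hstack([ims[2],ims[2]*0])]),(800,600),interpolation=cv2.INTER_AREA))
E
```

```text
{'time_s': 0.0, 'joints': array([ 84.0301,  22.0886,   0.3819,  -0.0287, -68.4107, -14.8176]), 'joint_velocities': array([-0.0117, -0.0168,  0.0432,  0.0189, -0.0455, -0.0955]), 'effort': array([  0.0004, -39.0663,  18.7402,   4.2197,   0.011 ,  -0.0002]), 'tcp_pos': array([0.2216, 0.5838, 0.2215]), 'ee_rot': array([[ 0.9348, -0.3551, -0.0007],
       [-0.3551, -0.9348, -0.002 ],
       [ 0.0001,  0.0021, -1.    ]]), 'wrist_force': array([-0.2574, -0.4653, -0.8551]), 'moment': array([-0.07  , -0.0123, -0.0253]), 'gripper_force': 0.0, 'gripper_width': 1.003896146571772}
scene [-0.1921 -0.963   1.2514]
cartridge [322.304 318.72 ] 0.66 [ 0.3995 -0.3326  0.    ]
cartridge_grip [368.896 290.016] 0.64 [ 0.5246 -0.3747  0.06  ]
cartridge_seat [366.912 291.12 ] 0.82 [ 0.5288 -0.365   0.042 ]
port_rim [282.496 226.416] 0.73 [ 0.4778 -0.0721  0.094 ]
detector [286.4   246.288] 0.75 [ 0.4899 -0.0707  0.    ]
slide_box [430.08  336.288] 0.65 [ 0.5749 -0.5544  0.    ]
fork_clamp_a [296.32 266.4 ] 0.73 [ 0.4626 -0.1492  0.    ]
lens_tube [304.576 221.616] 0.53 [ 0.5967 -0.028   0.    ]
screw_tin [
[... 1070 characters left out ...]
 0.5942 -0.1954  0.    ]
hex_driver_a [340.096 363.696] 0.97 [0.4219 0.2068 0.    ]
cartridge_lug [313.472 207.408] 0.64 [ 0.5377 -0.3981  0.027 ]
wrist [0.2917 0.557  0.3832]
cartridge [ 0.4658 -0.338   0.012 ]
cartridge_grip [ 0.5291 -0.3731  0.0569]
cartridge_seat [ 0.5254 -0.3693  0.0508]
port_rim [ 0.4774 -0.0662  0.0861]
detector [ 0.4844 -0.0737  0.0041]
slide_box [ 0.5665 -0.5531 -0.0023]
fork_clamp_a [ 0.4509 -0.148  -0.0013]
lens_tube [ 0.4997 -0.1525  0.1676]
screw_tin [ 0.5587 -0.4793  0.0036]
post_holder_b [ 0.536  -0.4556 -0.2259]
tweezers [ 0.3866 -0.3303 -0.0033]
usb_stick [ 0.5888 -0.1805  0.0104]
hex_driver_a [ 0.4252  0.2038 -0.0018]
cartridge_lug [ 0.5293 -0.3872  0.03  ]
```

View pics/all0.png

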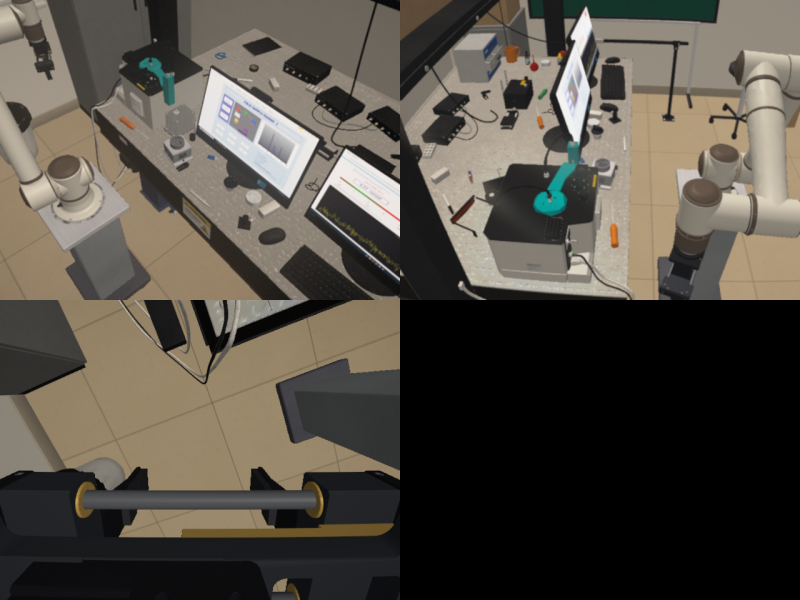

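The overview shows the robot at left, the detector near scene pixel (285, 235), and the cartridge near (368, 292), just in front of a large monitor. A second monitor stands further right. I need a closer look for clearances.

Run:
```python
from h import *
a=cv2.imread("pics/scene0.png")[190:370,240:480];b=cv2.imread("pics/side0.png")[150:300,260:400]
cv2.imwrite("pics/c1.png",cv2.resize(a,(800,600),interpolation=cv2.INTER_CUBIC))
cv2.imwrite("pics/c2.png",cv2.resize(b,(560,600),interpolation=cv2.INTER_CUBIC))
```

```text
(no output)
```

View pics/c1.png

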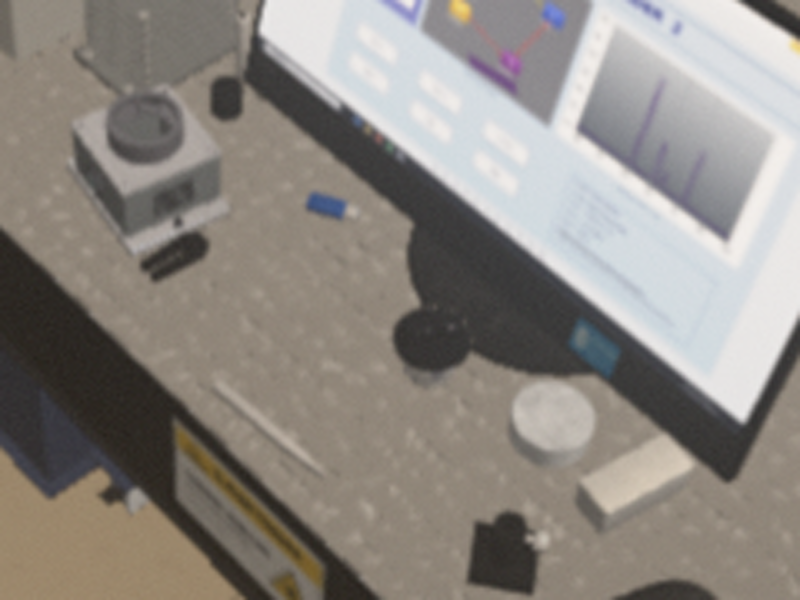

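View pics/c2.png

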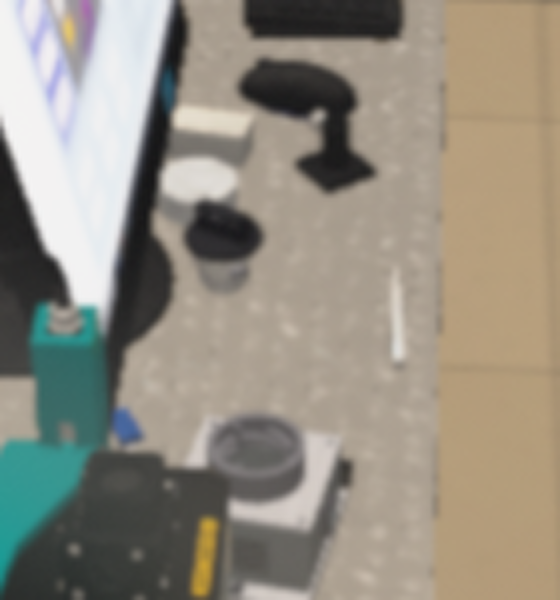

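The detector's collar shows at crop (145, 125), open with ridges visible. The cartridge is at crop (432, 345), with the monitor's lower bezel above and behind it. I'll work out the monitor edge and the teal/black box positions for clearance.

Run:
```python
from h import *
np.set_printoptions(precision=3,suppress=True)
p=imaging.capture("scene");q=imaging.capture("side")
def along(name,uv,zs):
    print(name)
    for z in zs:
        X=onz(p,uv,z);s=proj(q,X)[0];print(z,X[:2],"side px",s,"crop",(s-[260,150])*4)
along("mon right corner",(461,333),[.05,.1,.15,.2])
along("mon left corner",(314.4,218.5),[.05,.1,.15,.2,.25])
along("mon mid bottom",(390,278),[.05,.1,.15,.2])
along("teal tip (270,160)",(270,165),[.05,.15,.25])
along("box near corner (243,155)",(243,155),[.1,.2,.3])
cv2.imwrite("pics/box.png",np.hstack([cv2.resize(p["frame"][60:240,150:330],(400,400)),cv2.resize(q["frame"][220:480,100:360],(400,400))]))
# grip bar dark-line and seg extents
for pic,n in((p,"scene"),(q,"side")):
    m=models.cut_out(pic,"cartridge");print(n,[(x["confidence"],np.array(x["extent"])*[640,480,640,480]) for x in m[:2]])
    m=models.cut_out(pic,"cartridge_grip");print(n,len(m))
```

```text
mon right corner
0.05 [ 0.61  -0.614] side px [297.826 164.97 ] crop [151.305  59.882]
0.1 [ 0.577 -0.629] side px [307.538 150.462] crop [190.153   1.85 ]
0.15 [ 0.543 -0.643] side px [317.445 135.702] crop [229.782 -57.19 ]
0.2 [ 0.51  -0.658] side px [327.544 120.699] crop [ 270.175 -117.205]
mon left corner
0.05 [ 0.596 -0.074] side px [281.858 268.45 ] crop [ 87.43  473.798]
0.1 [ 0.563 -0.111] side px [294.581 246.13 ] crop [138.322 384.522]
0.15 [ 0.53  -0.148] side px [307.406 223.668] crop [189.624 294.672]
0.2 [ 0.497 -0.185] side px [320.309 201.106] crop [241.238 204.425]
0.25 [ 0.465 -0.222] side px [333.265 178.49 ] crop [293.062 113.96 ]
mon mid bottom
0.05 [ 0.603 -0.378] side px [292.029 204.439] crop [128.117 217.755]
0.1 [ 0.57  -0.402] side px [302.879 187.077] crop [171.516 148.307]
0.15 [ 0.537 -0.427] side px [313.891 169.495] crop [215.565  77.982]
0.2 [ 0.503 -0.451] side px [325.056 151.714] crop [260.223   6.856]
teal tip (270,160)
0.05 [0.646 0.204] side px [246.165 344.247] crop [-55.341 776.986]
0.15 [0.577 0.107] side px [277.951 287.172] crop [ 71.806 548.686]
0.25 [0.507 0.01 ] side px [309.808 230.169] crop [199.231 320.678]
box near corner (243,155)
0.1 [0.576 0.249] side px [271.176 346.194] crop [ 44.702 784.778]
0.2 [0.51  0.144] side px [303.715 283.494] crop [174.861 533.975]
0.3 [0.443 0.039] side px [335.844 221.616] crop [303.376 286.465]
scene [(0.64, array([356.992, 282.576,  25.472,  20.592]))]
scene 2
side [(0.57, array([304.384, 199.104,  18.496,  24.384]))]
side 1
```

View pics/box.png

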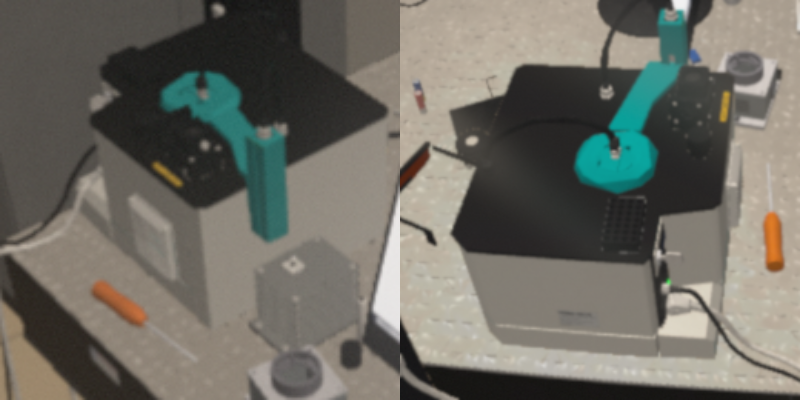

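The instrument's near top corner is at about (0.50, 0.12, 0.22), and the monitor's lower edge is at about x=0.575, z=0.085. The path at x of 0.40 or less and z=0.30 is clear. I'll move to a hover point on the robot side of the cartridge.

Emit:
apply_moves(
  moves=[
    [[0.031,0.01,-0.016],0],
    [[0.031,0.01,-0.016],0],
    [[0.031,0.01,-0.016],0],
    [[0.031,0.01,-0.016],0],
    [[0.031,0.01,-0.016],0],
  ],
)

```text
time_s: 2.97
tcp_pos: [0.3498, 0.4815, 0.3035]
ee_rot: [[0.935, -0.354, 0.0], [-0.354, -0.935, 0.0], [0.0, -0.0, -1.0]]
wrist_force: [-0.5, -0.3, 0.1]
gripper_width: 1.001
gripper_force: 0.0
```

Emit:
apply_moves(
  moves=[
    [[0.0168,0.037,0],0],
    [[0.0168,0.037,0],0],
    [[0.0168,0.037,0],0],
    [[0.0168,0.037,0],0],
    [[0.0168,0.037,0],0],
  ],
)

```text
time_s: 3.38
tcp_pos: [0.3616, 0.2777, 0.3027]
ee_rot: [[0.935, -0.355, 0.0], [-0.355, -0.935, 0.0], [0.0, -0.0, -1.0]]
wrist_force: [1.0, -0.5, 0.1]
gripper_width: 0.999
gripper_force: 0.0
```

Emit:
apply_moves(
  moves=[
    [[0.0168,0.037,0],0],
    [[0.0168,0.037,0],0],
    [[0.0168,0.037,0],0],
    [[0.0168,0.037,0],0],
    [[0.0168,0.037,0],0],
  ],
)

```text
time_s: 3.8
tcp_pos: [0.3741, 0.0751, 0.303]
ee_rot: [[0.935, -0.354, 0.001], [-0.354, -0.935, 0.001], [0.001, -0.001, -1.0]]
wrist_force: [1.1, 0.8, -0.3]
gripper_width: 0.998
gripper_force: 0.0
```

Emit:
apply_moves(
  moves=[
    [[0.0168,0.037,0],0],
    [[0.0168,0.037,0],0],
    [[0.0168,0.037,0],0],
    [[0.0168,0.037,0],0],
    [[0.0168,0.037,0],0],
  ],
)

```text
time_s: 4.22
tcp_pos: [0.3871, -0.1278, 0.3032]
ee_rot: [[0.935, -0.355, 0.002], [-0.355, -0.935, 0.0], [0.002, -0.001, -1.0]]
wrist_force: [1.8, 0.0, -0.7]
gripper_width: 0.997
gripper_force: 0.0
```

Emit:
apply_moves(
  moves=[
    [[0.0168,0.037,0],0],
    [[0.0168,0.037,0],0],
    [[0.0168,0.037,0],0],
    [[0.0168,0.037,0],0],
    [[0.0168,0.037,0],0],
  ],
)

```text
time_s: 4.63
tcp_pos: [0.4, -0.3308, 0.3028]
ee_rot: [[0.935, -0.355, 0.001], [-0.355, -0.935, -0.0], [0.001, 0.0, -1.0]]
wrist_force: [1.2, 0.3, 0.5]
gripper_width: 0.998
gripper_force: 0.0
```

Run:
```python
from h import *
np.set_printoptions(precision=4,suppress=True)
p=imaging.capture("wrist");cv2.imwrite("pics/w1.png",p["frame"]);print(p["eye"],p["orientation"])
for n,z in dict(cartridge=0,cartridge_grip=.06,cartridge_seat=.042,cartridge_lug=.027,screw_tin=0,tweezers=0,usb_stick=0,slide_box=0,post_holder_b=0).items():
    for uv,cf in at(p,n)[:1]: print(n,uv,round(cf,2),onz(p,uv,z))
for m in models.cut_out(p,"cartridge")[:1]: print(m["confidence"],np.array(m["extent"])*[640,480,640,480])
```

```text
[ 0.4698 -0.3581  0.4635] [[-0.3548 -0.8997 -0.2543]
 [-0.9349  0.3416  0.0958]
 [ 0.0006  0.2718 -0.9624]]
cartridge [312.896  92.112] 0.94 [ 0.5286 -0.3731  0.    ]
cartridge_grip [310.72   84.384] 0.96 [ 0.5294 -0.3717  0.06  ]
cartridge_seat [312.512  88.992] 0.62 [ 0.5266 -0.3725  0.042 ]
cartridge_lug [327.808  92.688] 0.73 [ 0.5181 -0.3889  0.027 ]
screw_tin [379.776  36.   ] 0.74 [ 0.5605 -0.4747  0.    ]
tweezers [319.872 201.216] 0.88 [ 0.3917 -0.3309  0.    ]
usb_stick [162.624  99.504] 0.67 [ 0.5908 -0.1864  0.    ]
slide_box [441.92    6.384] 0.68 [ 0.5653 -0.5568  0.    ]
post_holder_b [446.272 107.808] 0.73 [ 0.4491 -0.5302  0.    ]
0.93 [282.304  59.904  56.     54.192]
```

View pics/w1.png

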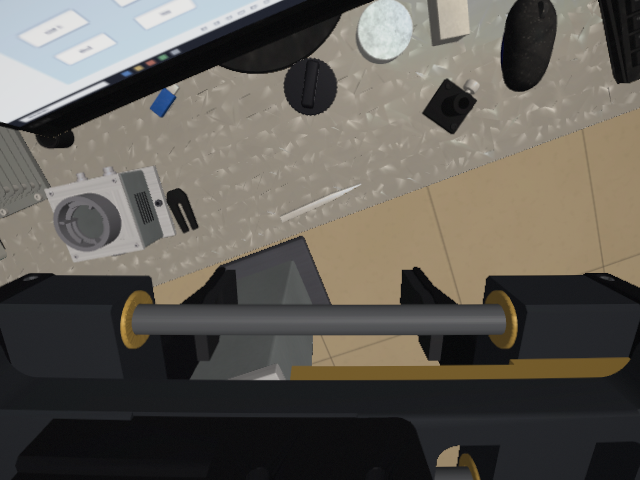

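The cartridge is at pixel (310, 85), with its grip bar running from (316, 60) to (306, 108). The monitor's bottom edge runs from (35, 133) to (370, 0), and the collar is at (87, 220).

Run:
```python
from h import *
np.set_printoptions(precision=4,suppress=True)
p=imaging.capture("wrist");s=imaging.capture("scene")
print("mon L",tri([ray(p,(38,133)),ray(s,(314.4,218.5))]))
# monitor bottom edge at y along wrist line for z
for z in(.07,.085,.1,.115):
    print(z,onz(p,(38,133),z)[:2],onz(p,(205,66),z)[:2],onz(p,(370,1),z)[:2])
# bar: bright-side contour via local threshold
g=cv2.cvtColor(p["frame"],cv2.COLOR_BGR2GRAY)[50:120,275:345]
cv2.imwrite("pics/bar.png",np.hstack([cv2.resize(cv2.normalize(np.clip(g,0,70),None,0,255,cv2.NORM_MINMAX),(400,400),interpolation=cv2.INTER_CUBIC),cv2.resize(cv2.cvtColor(p["frame"],cv2.COLOR_BGR2GRAY)[180:260,45:125],(400,400),interpolation=cv2.INTER_CUBIC)]))
for a,b in(((316,60),(306,108)),):
    A,B=onz(p,a,.072),onz(p,b,.072);print(A,B,np.linalg.norm(A-B),np.degrees(np.arctan2(*(A-B)[1::-1])))
c=cv2.undistortPoints
for n in("port_rim","detector"):
    for uv,cf in at(p,n)[:1]: print(n,uv,cf,onz(p,uv,.094 if n=="port_rim" else 0))
m=models.cut_out(p,"cartridge")[0]["region"]
q,_=cv2.findContours(m.astype("uint8"),0,2);e=cv2.fitEllipse(max(q,key=len));print(e,onz(p,e[0],.046))
```

```text
mon L [ 0.593  -0.0676  0.0633]
0.07 [ 0.5941 -0.0559] [ 0.587  -0.2675] [ 0.5828 -0.4544]
0.085 [ 0.5894 -0.0673] [ 0.5826 -0.2708] [ 0.5785 -0.4506]
0.1 [ 0.5847 -0.0787] [ 0.5782 -0.2742] [ 0.5742 -0.4468]
0.115 [ 0.58   -0.0901] [ 0.5737 -0.2775] [ 0.5699 -0.443 ]
[ 0.5493 -0.3818  0.072 ] [ 0.5077 -0.3542  0.072 ] 0.049936522790433806 -33.54961090849104
port_rim [ 83.52  223.296] 0.8 [ 0.481  -0.0685  0.094 ]
detector [129.216 207.504] 0.66 [ 0.4801 -0.0705  0.    ]
((313.3447265625, 85.45875549316406), (52.86823272705078, 57.07474136352539), 179.1422882080078) [ 0.5303 -0.3711  0.046 ]
```

View pics/bar.png

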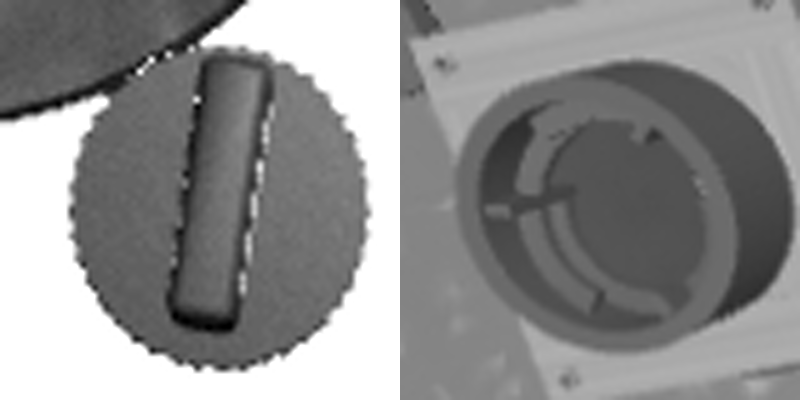

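The bar's yaw is about -28° (from bar ends (316.6, 61.5) to (310.5, 105.7)). The monitor is about 51 mm past the cartridge axis, so I'll square the gripper to the monitor and let the closing jaws align the bar. First I'll turn the tool to yaw 180°.

Emit:
apply_moves(
  moves=[
    [[0,0,0],6.92],
    [[0,0,0],6.92],
    [[0,0,0],6.92],
    [[0,0,0],6.92],
    [[0,0,0],6.92],
  ],
)

```text
time_s: 5.85
tcp_pos: [0.4005, -0.3285, 0.3025]
ee_rot: [[0.563, -0.826, -0.0], [-0.826, -0.563, 0.0], [-0.0, 0.0, -1.0]]
wrist_force: [-0.8, -0.2, -0.1]
gripper_width: 1.0
gripper_force: 0.0
```

Emit:
apply_moves(
  moves=[
    [[0,0,0],6.92],
    [[0,0,0],6.92],
    [[0,0,0],6.92],
    [[0,0,0],6.92],
    [[0,0,0],6.92],
  ],
)

```text
time_s: 6.27
tcp_pos: [0.4004, -0.3285, 0.3025]
ee_rot: [[-0.006, -1.0, -0.0], [-1.0, 0.006, 0.0], [-0.0, 0.0, -1.0]]
wrist_force: [0.3, -0.5, 0.9]
gripper_width: 1.0
gripper_force: 0.0
```

Emit:
apply_moves(
  moves=[
    [[0,0,0],6.92],
    [[0,0,0],6.92],
    [[0,0,0],6.92],
    [[0,0,0],6.92],
    [[0,0,0],6.92],
  ],
)

```text
time_s: 6.68
tcp_pos: [0.4005, -0.3285, 0.3025]
ee_rot: [[-0.573, -0.82, 0.0], [-0.82, 0.573, 0.0], [-0.0, 0.0, -1.0]]
wrist_force: [-0.9, -0.1, -0.8]
gripper_width: 0.997
gripper_force: 0.0
```

Emit:
apply_moves(
  moves=[
    [[0,0,0],6.92],
    [[0,0,0],6.92],
    [[0,0,0],6.92],
    [[0,0,0],6.92],
    [[0,0,0],6.92],
  ],
)

```text
time_s: 7.1
tcp_pos: [0.4005, -0.3285, 0.3025]
ee_rot: [[-0.937, -0.35, 0.0], [-0.35, 0.937, 0.0], [-0.0, 0.0, -1.0]]
wrist_force: [-0.3, -0.1, 0.6]
gripper_width: 0.998
gripper_force: 0.0
```

Emit:
apply_moves(
  moves=[
    [[0,0,0],6.92],
    [[0,0,0],6.92],
    [[0,0,0],6.92],
  ],
)

```text
time_s: 7.35
tcp_pos: [0.4005, -0.3285, 0.3025]
ee_rot: [[-1.0, 0.005, -0.0], [0.005, 1.0, 0.0], [0.0, 0.0, -1.0]]
wrist_force: [-0.5, -0.3, -0.1]
gripper_width: 0.997
gripper_force: 0.0
```

Run:
```python
from h import *
np.set_printoptions(precision=4,suppress=True)
s=imaging.capture("scene");w=cv2.imread("pics/w1.png")
print(r.sense()["joints"],r.sense()["tcp_pos"],r.sense()["ee_rot"])
# tilt: project left edge points for x offsets at z=.3
for dx in(-.05,0,.05,.1): print(dx,proj(s,[.591+dx,-.07,.3])[0])
# line scene edge
f=s["frame"][90:240,290:360];cv2.imwrite("pics/edge.png",cv2.resize(f,None,fx=4,fy=4))
P=imaging.capture("wrist");R=np.array([[-0.3548,-0.8997,-0.2543],[-0.9349,0.3416,0.0958],[0.0006,0.2718,-0.9624]])
q=dict(P);q["eye"]=[.4698,-.3581,.4635];q["orientation"]=R
A,B=onz(q,(316.6,61.5),.072),onz(q,(310.5,105.7),.072);print((A+B)/2,np.linalg.norm(A-B),np.degrees(np.arctan2(*(A-B)[1::-1])))
```

```text
[-21.3933   8.7047  -6.4129  -0.0055 -74.8903 -69.1177] [ 0.4004 -0.3285  0.3025] [[-1.      0.0089 -0.0001]
 [ 0.0089  1.      0.0001]
 [ 0.0001  0.0001 -1.    ]]
-0.05 [298.3019 159.7699]
0 [312.8045 151.8772]
0.05 [326.8899 144.2048]
0.1 [340.5788 136.7421]
[ 0.527  -0.3744  0.072 ] 0.045268885375114705 -29.409145825819255
```

Emit:
apply_moves(
  moves=[
    [[-0.032,-0.011,0],0],
    [[-0.032,-0.011,0],0],
    [[-0.032,-0.011,0],0],
    [[-0.0315,-0.0105,0],0],
    [[0,0,0.03],0],
  ],
)

```text
time_s: 7.87
tcp_pos: [0.5357, -0.3754, 0.2769]
ee_rot: [[-1.0, -0.006, 0.012], [-0.006, 1.0, -0.008], [-0.012, -0.008, -1.0]]
wrist_force: [1.3, -1.1, 0.0]
gripper_width: 1.001
gripper_force: 0.0
```

Emit:
apply_moves(
  moves=[
    [[0,0,0.04],0],
    [[0,0,0.04],0],
    [[0,0,0.04],0],
    [[0,0,0.03],0],
    [[0,0,0.01],0],
  ],
)

```text
time_s: 8.28
tcp_pos: [0.5249, -0.3702, 0.1065]
ee_rot: [[-1.0, -0.003, -0.009], [-0.003, 1.0, 0.005], [0.009, 0.005, -1.0]]
wrist_force: [-1.2, 0.4, -1.0]
gripper_width: 0.998
gripper_force: 0.0
```

Run:
```python
from h import *
np.set_printoptions(precision=4,suppress=True)
p=imaging.capture("wrist");s=imaging.capture("scene");q=imaging.capture("side")
print(r.sense()["tcp_pos"],r.sense()["ee_rot"][0],r.sense()["wrist_force"])
for n,z in dict(cartridge=0,cartridge_grip=.06,cartridge_seat=.042).items():
    for uv,cf in at(p,n)[:1]: print(n,uv,round(cf,2),onz(p,uv,z))
a=cv2.resize(p["frame"],(400,300));b=cv2.resize(s["frame"][190:340,280:480],(400,300));c=cv2.resize(q["frame"][130:280,220:420],(400,300))
cv2.imwrite("pics/g1.png",np.vstack([np.hstack([a,b]),np.hstack([c,c*0])]))
```

```text
[ 0.5285 -0.3724  0.1131] [-1.     -0.003  -0.0001] [-0.5143  0.0909  0.68  ]
cartridge [320.    239.808] 0.78 [ 0.5299 -0.3693  0.    ]
cartridge_grip [316.608 264.288] 0.88 [ 0.5294 -0.3721  0.06  ]
```

View pics/g1.png

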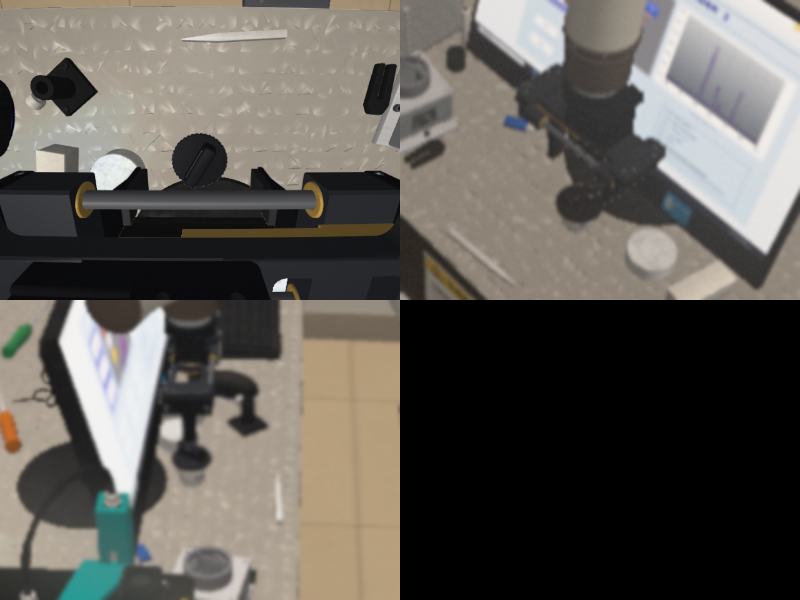

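The gripper is squared to the monitor with clear gaps to it. The cartridge at wrist pixel (316, 264) is centred between the fingers. Descending and closing.

Emit:
apply_moves(
  moves=[
    [[-0.001,0,0.015],0],
    [[0,0,0.015],0],
    [[0,0,0.015],0],
    [[0,0,0.01],0],
    [[0,0,0.006],0],
  ],
)

```text
time_s: 9.0
tcp_pos: [0.5292, -0.3721, 0.0523]
ee_rot: [[-1.0, -0.001, 0.002], [-0.001, 1.0, -0.001], [-0.002, -0.001, -1.0]]
wrist_force: [0.6, 0.8, -0.9]
gripper_width: 1.0
gripper_force: 0.0
```

Emit:
apply_moves(
  moves=[
    [[0,0,0],0],
    [[0,0,0],0],
  ],
)

```text
time_s: 9.17
tcp_pos: [0.5284, -0.3721, 0.0521]
ee_rot: [[-1.0, -0.001, -0.0], [-0.001, 1.0, -0.0], [0.0, -0.0, -1.0]]
wrist_force: [-0.1, 0.6, 0.8]
gripper_width: 0.999
gripper_force: 0.0
```

Emit:
apply_moves(
  hand=0.025,
  moves=[
    [[0,0,0],0],
    [[0,0,0],0],
    [[0,0,0],0],
    [[0,0,0],0],
    [[0,0,0],0],
  ],
)

```text
time_s: 9.58
tcp_pos: [0.5287, -0.3721, 0.052]
ee_rot: [[-1.0, -0.001, 0.0], [-0.001, 1.0, -0.0], [-0.0, -0.0, -1.0]]
wrist_force: [0.5, 1.4, 0.2]
gripper_width: 0.708
gripper_force: 0.0
```

Emit:
apply_moves(
  hand=0.0,
  moves=[
    [[0,0,0],0],
    [[0,0,0],0],
    [[0,0,0],0],
    [[0,0,0],0],
    [[0,0,0],0],
  ],
)

```text
time_s: 10.0
tcp_pos: [0.5287, -0.372, 0.0519]
ee_rot: [[-1.0, -0.001, 0.0], [-0.001, 1.0, -0.0], [-0.0, -0.0, -1.0]]
wrist_force: [-0.9, -0.1, 0.5]
gripper_width: 0.326
gripper_force: 0.1
```

Emit:
apply_moves(
  moves=[
    [[0,0,0],0],
    [[0,0,0],0],
    [[0,0,0],0],
    [[0,0,0],0],
  ],
)

```text
time_s: 10.33
tcp_pos: [0.5288, -0.372, 0.0519]
ee_rot: [[-1.0, -0.001, 0.0], [-0.001, 1.0, -0.0], [-0.0, -0.0, -1.0]]
wrist_force: [-0.1, -0.4, -0.4]
gripper_width: 0.159
gripper_force: 30.0
```

Emit:
apply_moves(
  moves=[
    [[0,0,0],0],
    [[0,0,0],0],
    [[0,0,0],0],
    [[0,0,0],0],
  ],
)

```text
time_s: 10.67
tcp_pos: [0.5288, -0.372, 0.0519]
ee_rot: [[-1.0, -0.001, 0.0], [-0.001, 1.0, -0.0], [-0.0, -0.0, -1.0]]
wrist_force: [-0.8, -0.3, 0.8]
gripper_width: 0.159
gripper_force: 30.0
```

The grip opening of 13.8 mm matches the bar, so it's aligned and held. Lifting and going toward the detector, stopping short to look at the collar.

Emit:
apply_moves(
  moves=[
    [[0,0,-0.01],0],
    [[0,0,-0.03],0],
    [[0,0,-0.04],0],
    [[0,0,-0.04],0],
    [[0,0,-0.03],0],
  ],
)

```text
time_s: 11.08
tcp_pos: [0.5325, -0.372, 0.2051]
ee_rot: [[-1.0, -0.003, 0.004], [-0.003, 1.0, -0.002], [-0.004, -0.002, -1.0]]
wrist_force: [1.0, 0.2, -0.6]
gripper_width: 0.158
gripper_force: 30.0
```

Emit:
apply_moves(
  moves=[
    [[0.004,0.025,0],0],
    [[0.006,0.04,0],0],
    [[0.006,0.04,0],0],
    [[0.006,0.04,0],0],
    [[0.006,0.04,0],0],
  ],
)

```text
time_s: 11.5
tcp_pos: [0.5027, -0.1843, 0.2016]
ee_rot: [[-1.0, -0.002, 0.001], [-0.002, 1.0, 0.001], [-0.001, 0.001, -1.0]]
wrist_force: [1.1, 0.4, -1.7]
gripper_width: 0.158
gripper_force: 30.0
```

Emit:
apply_moves(
  moves=[
    [[0.002,0.015,0],0],
    [[0,0,0],0],
    [[0,0,0],0],
  ],
)

```text
time_s: 11.75
tcp_pos: [0.5011, -0.1703, 0.202]
ee_rot: [[-1.0, -0.005, 0.002], [-0.005, 1.0, 0.0], [-0.002, 0.0, -1.0]]
wrist_force: [0.2, -0.1, -1.8]
gripper_width: 0.156
gripper_force: 30.0
```

Run:
```python
from h import *
np.set_printoptions(precision=4,suppress=True)
p=imaging.capture("wrist");st=r.sense()
print(st["tcp_pos"],st["ee_rot"],st["gripper_width"],p["eye"])
for n,z in dict(port_rim=.094,detector=0,thread_mid=.082,thread_stop=.0925).items():
    for uv,cf in at(p,n)[:1]: print(n,uv,round(cf,2),onz(p,uv,z))
for n in("cartridge_grip","cartridge_seat","cartridge","cartridge_lug"):
    print(n,at(p,n)[:1])
uv=proj(p,[.48,-.0705,.094])[0];print(uv)
x,y=int(uv[0]),int(uv[1]);np.save("w2.npy",p["frame"])
c=p["frame"][max(0,y-75):y+75,max(0,x-75):x+75]
print("crop origin",max(0,x-75),max(0,y-75),c.shape)
cv2.imwrite("pics/col.png",np.hstack([cv2.resize(c,(400,400),interpolation=cv2.INTER_CUBIC),cv2.resize(p["frame"],(400,400))]))
```

```text
[ 0.5008 -0.1712  0.2018] [[-1.     -0.0029  0.0011]
 [-0.0029  1.      0.    ]
 [-0.0011  0.     -1.    ]] 0.16480301923865126 [ 0.4265 -0.1715  0.3625]
port_rim [441.728 210.288] 0.84 [ 0.4818 -0.0698  0.094 ]
detector [415.296 192.912] 0.58 [ 0.482  -0.0653  0.    ]
thread_mid [438.976 205.68 ] 0.63 [ 0.4803 -0.0681  0.082 ]
thread_stop [444.48  209.808] 0.67 [ 0.4817 -0.067   0.0925]
cartridge_grip [(array([318.208, 288.   ]), 0.57)]
cartridge_seat [(array([318.72 , 276.624]), 0.55)]
cartridge [(array([319.424, 251.424]), 0.6)]
cartridge_lug [(array([279.424, 267.024]), 0.67)]
[441.1208 208.1007]
crop origin 366 133 (150, 150, 3)
```

View pics/col.png

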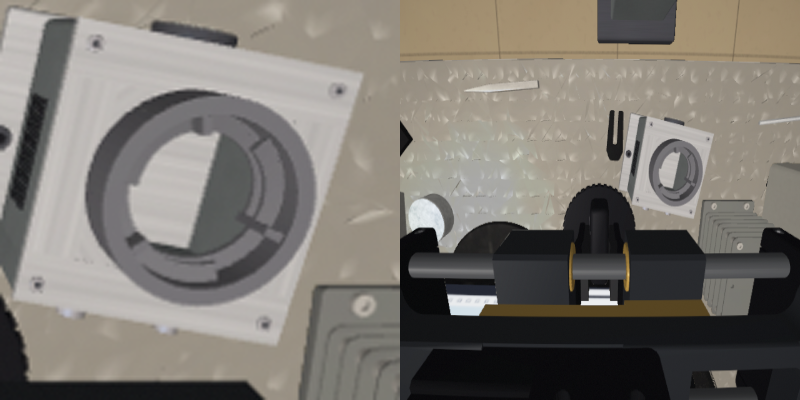

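The view shows the collar with three upright stops, at crop (205, 125), (262, 230) and (137, 240). That is about world angles 180°, 62° and -59°. A grey finned box sits next to the detector at crop (318, 287). I'll fit the rim precisely, check the finned box's height, and estimate the stop angles.

```bash
cat > fit.py <<'E'
from h import *
def fitrim(p,c0,skip=lambda uv:False):
    g=cv2.GaussianBlur(cv2.cvtColor(p["frame"],cv2.COLOR_BGR2GRAY),(0,0),1).astype(np.float32)
    G=cv2.magnitude(cv2.Sobel(g,5,1,0),cv2.Sobel(g,5,0,1));G=np.minimum(G,120)
    th=np.radians(np.arange(0,360,3));best=[]
    for dx in np.arange(-.008,.0081,.0005):
        for dy in np.arange(-.008,.0081,.0005):
            sc=0
            for R in(.033,.0275):
                X=np.c_[c0[0]+dx+R*np.cos(th),c0[1]+dy+R*np.sin(th),0*th+.094]
                uv=proj(p,X).astype(np.float32);sc+=cv2.remap(G,uv[:,:1].copy(),uv[:,1:].copy(),1).mean()
            best.append((sc,c0[0]+dx,c0[1]+dy))
    best.sort(reverse=True);return best[:3]
E
python3 - <<'E'
from fit import *
np.set_printoptions(precision=4,suppress=True)
p=imaging.capture("wrist");s=imaging.capture("scene");q=imaging.capture("side")
f=fitrim(p,(.481,-.068));print("wrist",f)
w=dict(p);w["frame"]=cv2.imread("pics/w1.png");w["eye"]=[.4698,-.3581,.4635];w["orientation"]=np.array([[-0.3548,-0.8997,-0.2543],[-0.9349,0.3416,0.0958],[0.0006,0.2718,-0.9624]])
print("w1",fitrim(w,(.481,-.068)))
print("scene",fitrim(s,(.481,-.068))[:1],"side",fitrim(q,(.481,-.068))[:1])
c=np.array([f[0][1],f[0][2]])
for u in((205,125),(262,230),(137,240)):
    X=onz(p,(366+u[0]*.375,133+u[1]*.375),.0925)[:2]-c;print("stop",np.linalg.norm(X),np.degrees(np.arctan2(X[1],X[0])))
for z in(.05,.08,.11,.14,.17): 
    X=onz(p,(485,240.6),z);uv=proj(s,X)[0];print(z,X[:2],"scene",uv,"boxcrop",(uv-[150,60])/.45, "w1",proj(w,X)[0])
E
```

```text
wrist [(np.float32(172.358), np.float64(0.481), np.float64(-0.068)), (np.float32(169.95459), np.float64(0.4805), np.float64(-0.068)), (np.float32(168.21774), np.float64(0.481), np.float64(-0.0685))]
w1 [(np.float32(153.02306), np.float64(0.481), np.float64(-0.0685)), (np.float32(152.33383), np.float64(0.481), np.float64(-0.069)), (np.float32(151.65062), np.float64(0.4805), np.float64(-0.0685))]
scene [(np.float32(135.09291), np.float64(0.4815), np.float64(-0.068))] side [(np.float32(175.53369), np.float64(0.4805), np.float64(-0.063))]
stop 0.026453920969344968 -168.7191951372747
stop 0.017336161478102755 67.63106093683975
stop 0.025011737228133997 -66.78970894042993
0.05 [ 0.5191 -0.0096] scene [280.5761 218.6373] boxcrop [290.1692 352.5273] w1 [ 49.7816 204.7736]
0.08 [ 0.51   -0.0254] scene [281.1666 215.7575] boxcrop [291.4814 346.1279] w1 [ 45.6753 211.8476]
0.11 [ 0.5009 -0.0411] scene [281.782 212.756] boxcrop [292.8489 339.4578] w1 [ 40.9506 220.0085]
0.14 [ 0.4918 -0.0569] scene [282.4239 209.6247] boxcrop [294.2753 332.4994] w1 [ 35.4573 229.5263]
0.17 [ 0.4827 -0.0726] scene [283.094  206.3551] boxcrop [295.7645 325.2337] w1 [ 28.993  240.7676]
```

The rim fits consistently at (0.481, -0.068). The finned box is at most about 5 cm tall, so the gripper body clears it. From the stop angles, the drop-in should be near +130° of turn (mod 120), so I'll set down about 45° before it, at +85°. Moving over the collar while turning.

Emit:
apply_moves(
  moves=[
    [[0.0066,0.0343,0],0],
    [[0.0066,0.0343,0],0],
    [[0.0066,0.0343,0],0],
    [[0,0,0],-7.1],
    [[0,0,0],-7.1],
  ],
)

```text
time_s: 12.77
tcp_pos: [0.4787, -0.0674, 0.202]
ee_rot: [[-0.967, -0.255, 0.001], [-0.255, 0.967, 0.0], [-0.001, -0.0, -1.0]]
wrist_force: [0.8, -1.5, -2.0]
gripper_width: 0.158
gripper_force: 30.0
```

Emit:
apply_moves(
  moves=[
    [[0,0,0],-7.1],
    [[0,0,0],-7.1],
    [[0,0,0],-7.1],
    [[0,0,0],-7.1],
    [[0,0,0],-7.1],
  ],
)

```text
time_s: 13.18
tcp_pos: [0.4789, -0.0691, 0.2017]
ee_rot: [[-0.641, -0.767, 0.0], [-0.767, 0.641, 0.0], [-0.0, -0.0, -1.0]]
wrist_force: [-0.0, -0.7, -1.9]
gripper_width: 0.158
gripper_force: 30.0
```

Emit:
apply_moves(
  moves=[
    [[0,0,0],-7.1],
    [[0,0,0],-7.1],
    [[0,0,0],-7.1],
    [[0,0,0],-7.1],
    [[0,0,0],-7.1],
  ],
)

```text
time_s: 13.6
tcp_pos: [0.4789, -0.0691, 0.2017]
ee_rot: [[-0.077, -0.997, 0.0], [-0.997, 0.077, 0.0], [-0.0, -0.0, -1.0]]
wrist_force: [0.2, -0.1, -0.7]
gripper_width: 0.161
gripper_force: 30.0
```

Emit:
apply_moves(
  moves=[
    [[0,0,0],0],
    [[0,0,0],0],
  ],
)

```text
time_s: 13.77
tcp_pos: [0.4789, -0.0691, 0.2016]
ee_rot: [[-0.086, -0.996, 0.0], [-0.996, 0.086, 0.0], [-0.0, -0.0, -1.0]]
wrist_force: [-0.4, 0.1, -2.0]
gripper_width: 0.158
gripper_force: 30.0
```

Run:
```python
from h import *
np.set_printoptions(precision=4,suppress=True)
ps={c:imaging.capture(c) for c in("scene","side","wrist")};st=r.sense()
t=st["tcp_pos"];print(t,st["ee_rot"],st["joints"],st["wrist_force"],st["moment"])
for n,z in dict(cartridge=0,cartridge_grip=.06,cartridge_seat=.042).items():
    for c,p in ps.items():
        for uv,cf in at(p,n)[:1]: print(n,c,round(cf,2),onz(p,uv,t[2]-.052+z)[:2]-t[:2])
```

```text
[ 0.4789 -0.0691  0.2016] [[-0.0847 -0.9964  0.0001]
 [-0.9964  0.0847 -0.    ]
 [-0.     -0.0001 -1.    ]] [ 11.0795   9.2601 -20.612    0.001  -60.1248 -15.9377] [ 0.4081 -0.282  -0.9367] [ 0.0567 -0.0934  0.012 ]
cartridge scene 0.86 [-0.003  -0.0014]
cartridge side 0.74 [ 0.0011 -0.0595]
cartridge wrist 0.93 [-0.0009 -0.0046]
cartridge_grip scene 0.88 [ 0.0026 -0.0076]
cartridge_grip side 0.69 [-0.0055  0.0058]
cartridge_grip wrist 0.75 [-0.0001 -0.0026]
cartridge_seat scene 0.62 [ 0.0032 -0.0096]
cartridge_seat side 0.9 [-0.0024 -0.0046]
cartridge_seat wrist 0.67 [-0.001  -0.0027]
```

Now over the collar at TCP (0.479, -0.069). Nudging about 2 mm to centre, then descending to just above it and creeping in.

Emit:
apply_moves(
  moves=[
    [[-0.002,-0.002,0],0],
    [[0,0,0.02],0],
    [[0,0,0.02],0],
    [[0,0,0.01],0],
    [[0,0,0],0],
  ],
)

```text
time_s: 14.78
tcp_pos: [0.4794, -0.0673, 0.1491]
ee_rot: [[-0.083, -0.997, -0.006], [-0.997, 0.083, -0.0], [0.001, 0.005, -1.0]]
wrist_force: [-0.4, 0.0, -1.3]
gripper_width: 0.159
gripper_force: 30.0
```

Emit:
apply_moves(
  moves=[
    [[0,0,0.003],0],
    [[0,0,0.003],0],
    [[0,0,0.003],0],
    [[0,0,0.003],0],
  ],
)

```text
time_s: 15.12
tcp_pos: [0.4816, -0.0671, 0.14]
ee_rot: [[-0.083, -0.997, 0.002], [-0.997, 0.083, 0.0], [-0.0, -0.002, -1.0]]
wrist_force: [0.1, 0.6, -1.3]
gripper_width: 0.158
gripper_force: 30.0
```

Run:
```python
from h import *
np.set_printoptions(precision=4,suppress=True)
ps={c:imaging.capture(c) for c in("scene","side","wrist")};st=r.sense()
t=st["tcp_pos"];print(t,st["wrist_force"],st["moment"])
for n,z in dict(cartridge_grip=.06,cartridge_seat=.042).items():
    for c,p in ps.items():
        for uv,cf in at(p,n)[:1]: print(n,c,round(cf,2),onz(p,uv,t[2]-.052+z)[:2]-t[:2])
w=ps["wrist"]["frame"];S=ps["scene"]["frame"][190:265,235:335];q=ps["side"]["frame"][215:305,265:385]
cv2.imwrite("pics/ins.png",np.vstack([cv2.resize(w[100:340,160:480],(400,300)),np.zeros((0,400,3),np.uint8)]) if 0 else np.hstack([cv2.resize(w[100:340,160:480],(400,300)),cv2.resize(S,(400,300),interpolation=2)]))
```

```text
[ 0.4811 -0.0672  0.1396] [-0.1538 -0.8939 -1.188 ] [ 0.0808 -0.0319  0.0043]
cartridge_grip scene 0.69 [-0.0004 -0.0042]
cartridge_grip side 0.91 [-0.0032 -0.0026]
cartridge_grip wrist 0.73 [-0.0011 -0.0029]
cartridge_seat scene 0.75 [ 0.012  -0.0029]
cartridge_seat side 0.81 [-0.0051 -0.0027]
cartridge_seat wrist 0.55 [-0.0004 -0.004 ]
```

View pics/ins.png

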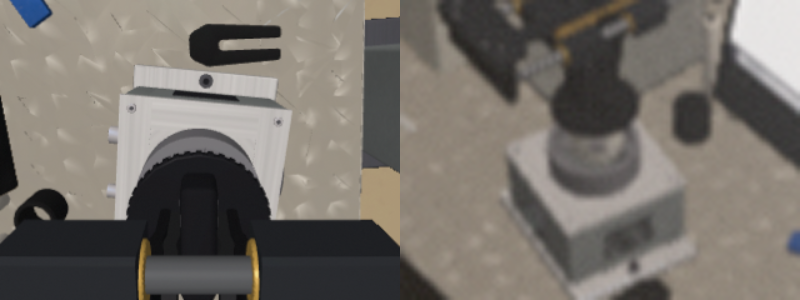

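The foot is inside the rim with no contact force. The network hints that the cartridge axis sits about 3 mm off along tool x. I'll fit the flange outline precisely so I can rotate about the true axis.

Run:
```python
from h import *
np.set_printoptions(precision=4,suppress=True)
p=imaging.capture("wrist");st=r.sense();t=st["tcp_pos"];R=st["ee_rot"]
g=cv2.GaussianBlur(cv2.cvtColor(p["frame"],cv2.COLOR_BGR2GRAY),(0,0),1).astype(np.float32)
gx,gy=cv2.Sobel(g,5,1,0),cv2.Sobel(g,5,0,1)
th=np.radians(np.arange(-65,66,2))
for zf in(.1346,.1356,.1366):
    best=[]
    for a in np.arange(-.008,.0081,.0005):
        for b in np.arange(-.005,.0051,.0005):
            L=np.c_[a+.031*np.cos(th),b+.031*np.sin(th),0*th];L2=np.c_[a+.0315*np.cos(th),b+.0315*np.sin(th),0*th]
            f=lambda L:(proj(p,np.c_[(t+L@R.T)[:,:2],np.full(len(th),zf)])).astype(np.float32)
            u=f(L);n=f(L2)-u;n/=np.linalg.norm(n,axis=1,keepdims=True)
            s=lambda G:cv2.remap(G,u[:,:1].copy(),u[:,1:].copy(),1)[:,0]
            best.append((np.clip(s(gx)*n[:,0]+s(gy)*n[:,1],-50,250).mean(),a,b))
    best.sort(reverse=True);print(zf,np.array(best[:4]))
```

```text
0.1346 [[206.5331   0.005   -0.    ]
 [206.0793   0.005   -0.0005]
 [195.3067   0.0045  -0.    ]
 [195.2567   0.0045  -0.0005]]
0.1356 [[208.0723   0.005   -0.    ]
 [207.8311   0.005   -0.0005]
 [191.8836   0.0055  -0.    ]
 [189.0557   0.0055  -0.0005]]
0.1366 [[203.773    0.0055  -0.    ]
 [201.2199   0.0055  -0.0005]
 [199.5541   0.005   -0.    ]
 [199.2298   0.005   -0.0005]]
```

The outline seen is the flange's lower edge, so the axis offset is about +3.3 mm along tool x. I'll shift -2.2 mm along tool x to centre it, then creep down watching force.

Emit:
apply_moves(
  moves=[
    [[-0.0022,0,0],0],
    [[0,0,0.003],0],
    [[0,0,0.003],0],
    [[0,0,0.003],0],
    [[0,0,0],0],
  ],
)

```text
time_s: 16.03
tcp_pos: [0.4811, -0.0649, 0.1298]
ee_rot: [[-0.083, -0.997, -0.001], [-0.997, 0.083, 0.0], [-0.0, 0.001, -1.0]]
wrist_force: [1.0, 0.6, -1.7]
gripper_width: 0.161
gripper_force: 30.0
```

Emit:
apply_moves(
  moves=[
    [[0,0,0.002],0],
    [[0,0,0.002],0],
    [[0,0,0.002],0],
    [[0,0,0],0],
  ],
)

```text
time_s: 16.37
tcp_pos: [0.4812, -0.0649, 0.1242]
ee_rot: [[-0.083, -0.997, -0.0], [-0.997, 0.083, 0.0], [-0.0, 0.0, -1.0]]
wrist_force: [0.6, 0.6, -1.8]
gripper_width: 0.16
gripper_force: 30.0
```

Emit:
apply_moves(
  moves=[
    [[0,0,0.001],0],
    [[0,0,0.001],0],
    [[0,0,0.001],0],
    [[0,0,0],0],
  ],
)

```text
time_s: 16.7
tcp_pos: [0.4813, -0.0649, 0.1214]
ee_rot: [[-0.083, -0.997, 0.0], [-0.997, 0.083, 0.0], [-0.0, -0.0, -1.0]]
wrist_force: [-0.1, 0.9, -1.6]
gripper_width: 0.155
gripper_force: 30.0
```

Emit:
apply_moves(
  moves=[
    [[0,0,0.001],0],
    [[0,0,0.001],0],
    [[0,0,0.001],0],
    [[0,0,0],0],
  ],
)

```text
time_s: 17.03
tcp_pos: [0.4813, -0.065, 0.1184]
ee_rot: [[-0.083, -0.997, 0.0], [-0.997, 0.083, 0.0], [-0.0, -0.0, -1.0]]
wrist_force: [0.7, 2.0, -1.5]
gripper_width: 0.162
gripper_force: 30.0
```

Emit:
apply_moves(
  moves=[
    [[0,0,0.001],0],
    [[0,0,0.001],0],
    [[0,0,0],0],
  ],
)

```text
time_s: 17.28
tcp_pos: [0.4813, -0.065, 0.1164]
ee_rot: [[-0.083, -0.997, 0.0], [-0.997, 0.083, 0.0], [-0.0, -0.0, -1.0]]
wrist_force: [0.6, 2.0, -0.3]
gripper_width: 0.157
gripper_force: 30.0
```

Emit:
apply_moves(
  moves=[
    [[-0.0005,0,0.0005],0],
    [[0,0,0],0],
  ],
)

```text
time_s: 17.45
tcp_pos: [0.4811, -0.0647, 0.1159]
ee_rot: [[-0.083, -0.997, -0.001], [-0.997, 0.083, -0.0], [0.0, 0.001, -1.0]]
wrist_force: [0.8, 0.3, -0.3]
gripper_width: 0.159
gripper_force: 30.0
```

Emit:
apply_moves(
  moves=[
    [[0,0,0.0005],0],
    [[0,0,0],0],
  ],
)

```text
time_s: 17.62
tcp_pos: [0.4811, -0.0647, 0.1154]
ee_rot: [[-0.083, -0.997, -0.0], [-0.997, 0.083, -0.0], [0.0, 0.0, -1.0]]
wrist_force: [1.4, 0.4, -1.3]
gripper_width: 0.157
gripper_force: 30.0
```

Emit:
apply_moves(
  moves=[
    [[0,0,0.0005],0],
    [[0,0,0],0],
  ],
)

```text
time_s: 17.78
tcp_pos: [0.4811, -0.0647, 0.1149]
ee_rot: [[-0.083, -0.997, -0.001], [-0.997, 0.083, -0.0], [0.0, 0.0, -1.0]]
wrist_force: [-0.0, 1.6, -1.5]
gripper_width: 0.159
gripper_force: 30.0
```

Height is about 10.9 mm and there's no vertical contact yet. Continuing down.

Emit:
apply_moves(
  moves=[
    [[-0.0003,0,0.0005],0],
    [[0,0,0.0005],0],
    [[0,0,0],0],
  ],
)

```text
time_s: 18.03
tcp_pos: [0.4811, -0.0643, 0.1139]
ee_rot: [[-0.083, -0.997, -0.0], [-0.997, 0.083, -0.0], [0.0, 0.0, -1.0]]
wrist_force: [0.3, -0.1, -1.1]
gripper_width: 0.155
gripper_force: 30.0
```

Emit:
apply_moves(
  moves=[
    [[0,0,0.0005],0],
    [[0,0,0.0005],0],
    [[0,0,0],0],
  ],
)

```text
time_s: 18.28
tcp_pos: [0.4813, -0.0643, 0.1132]
ee_rot: [[-0.083, -0.997, -0.0], [-0.997, 0.083, -0.0], [0.0, 0.0, -1.0]]
wrist_force: [-0.0, -0.7, 0.3]
gripper_width: 0.159
gripper_force: 30.0
```

Emit:
apply_moves(
  moves=[
    [[0,0,0.0005],0],
    [[0,0,0],0],
  ],
)

```text
time_s: 18.45
tcp_pos: [0.4814, -0.0643, 0.1131]
ee_rot: [[-0.083, -0.997, 0.0], [-0.997, 0.083, -0.0], [0.0, -0.0, -1.0]]
wrist_force: [-0.7, -0.8, 3.6]
gripper_width: 0.158
gripper_force: 30.0
```

Contact at height about 9 mm (around 5 N), so the lugs are on the thread segments. Turning gently backward now, following the 4.1 mm/rad rise and pivoting about the true axis.

Emit:
apply_moves(
  moves=[
    [[0,0.0003,-0.0004],-5],
    [[0,0.0003,-0.0004],-5],
    [[0,0,0],0],
  ],
)

```text
time_s: 18.7
tcp_pos: [0.4813, -0.0641, 0.1138]
ee_rot: [[0.093, -0.996, 0.002], [-0.996, -0.093, 0.0], [-0.0, -0.002, -1.0]]
wrist_force: [-0.3, 0.4, 2.3]
gripper_width: 0.158
gripper_force: 30.0
```

Emit:
apply_moves(
  moves=[
    [[0,0.0003,-0.0004],-5],
    [[0,0.0003,-0.0004],-5],
    [[0,0,0],0],
  ],
)

```text
time_s: 18.95
tcp_pos: [0.4807, -0.0641, 0.1145]
ee_rot: [[0.263, -0.965, 0.001], [-0.965, -0.263, 0.0], [0.0, -0.001, -1.0]]
wrist_force: [-0.2, 0.1, 1.8]
gripper_width: 0.157
gripper_force: 30.0
```

Emit:
apply_moves(
  moves=[
    [[0,0.0003,-0.0003],-5],
    [[0,0.0003,-0.0003],-5],
    [[0,0,0],0],
  ],
)

```text
time_s: 19.2
tcp_pos: [0.4802, -0.0643, 0.1151]
ee_rot: [[0.425, -0.905, 0.001], [-0.905, -0.425, 0.0], [0.0, -0.001, -1.0]]
wrist_force: [-0.3, 0.6, 3.8]
gripper_width: 0.159
gripper_force: 30.0
```

Emit:
apply_moves(
  moves=[
    [[0,0.0003,-0.0003],-5],
    [[0,0,0],0],
  ],
)

```text
time_s: 19.37
tcp_pos: [0.4796, -0.0646, 0.1151]
ee_rot: [[0.501, -0.865, 0.001], [-0.865, -0.501, -0.0], [0.0, -0.001, -1.0]]
wrist_force: [0.0, 0.0, 0.8]
gripper_width: 0.156
gripper_force: 30.0
```

Emit:
apply_moves(
  moves=[
    [[0,0.0003,-0.0003],-5],
    [[0,0,0],0],
  ],
)

```text
time_s: 19.53
tcp_pos: [0.4787, -0.0648, 0.1149]
ee_rot: [[0.574, -0.819, -0.001], [-0.819, -0.574, 0.0], [-0.0, 0.0, -1.0]]
wrist_force: [0.8, -0.7, -1.4]
gripper_width: 0.158
gripper_force: 30.0
```

The vertical force has vanished (only the cartridge's weight remains), so the lugs have come off the segment ends into the gaps. Turning back a little more and lowering gently.

Emit:
apply_moves(
  moves=[
    [[0,0.0002,0],-3],
    [[0,0,0.001],0],
    [[0,0,0.001],0],
    [[0,0,0],0],
  ],
)

```text
time_s: 19.87
tcp_pos: [0.4786, -0.0649, 0.1128]
ee_rot: [[0.616, -0.787, -0.001], [-0.787, -0.616, -0.0], [-0.001, 0.001, -1.0]]
wrist_force: [0.9, -0.4, -0.9]
gripper_width: 0.157
gripper_force: 30.0
```

Emit:
apply_moves(
  moves=[
    [[0,0,0.001],0],
    [[0,0,0.001],0],
    [[0,0,0],0],
  ],
)

```text
time_s: 20.12
tcp_pos: [0.4786, -0.0649, 0.111]
ee_rot: [[0.618, -0.786, -0.001], [-0.786, -0.618, -0.0], [-0.0, 0.001, -1.0]]
wrist_force: [-0.3, -0.1, -1.1]
gripper_width: 0.158
gripper_force: 30.0
```

Height is 7 mm and it's free, so the lugs are in the gaps. Continuing down to the thread starts.

Emit:
apply_moves(
  moves=[
    [[0,0,0.001],0],
    [[0,0,0.001],0],
    [[0,0,0],0],
  ],
)

```text
time_s: 20.37
tcp_pos: [0.4787, -0.0649, 0.1091]
ee_rot: [[0.619, -0.785, -0.001], [-0.785, -0.619, -0.0], [-0.0, 0.0, -1.0]]
wrist_force: [-0.4, -0.6, -0.1]
gripper_width: 0.161
gripper_force: 30.0
```

Emit:
apply_moves(
  moves=[
    [[0,0,0.0005],0],
    [[0,0,0.0005],0],
    [[0,0,0],0],
  ],
)

```text
time_s: 20.62
tcp_pos: [0.4787, -0.0649, 0.1083]
ee_rot: [[0.619, -0.785, -0.0], [-0.785, -0.619, -0.0], [-0.0, 0.0, -1.0]]
wrist_force: [0.4, -0.4, -1.3]
gripper_width: 0.158
gripper_force: 30.0
```

Emit:
apply_moves(
  moves=[
    [[0,0,0.0004],0],
    [[0,0,0],0],
  ],
)

```text
time_s: 20.78
tcp_pos: [0.4788, -0.0649, 0.1079]
ee_rot: [[0.619, -0.785, -0.0], [-0.785, -0.619, -0.0], [-0.0, 0.0, -1.0]]
wrist_force: [-0.5, -0.3, 0.2]
gripper_width: 0.157
gripper_force: 30.0
```

Emit:
apply_moves(
  moves=[
    [[0,0,0.0004],0],
    [[0,0,0],0],
    [[0,0,0],0],
  ],
)

```text
time_s: 21.03
tcp_pos: [0.4789, -0.0649, 0.1077]
ee_rot: [[0.619, -0.785, 0.0], [-0.785, -0.619, -0.0], [0.0, -0.0, -1.0]]
wrist_force: [0.0, 0.9, 0.6]
gripper_width: 0.159
gripper_force: 30.0
```

Emit:
apply_moves(
  moves=[
    [[0,0,0.0004],0],
    [[0,0,0],0],
    [[0,0,0],0],
  ],
)

```text
time_s: 21.28
tcp_pos: [0.479, -0.0649, 0.1076]
ee_rot: [[0.619, -0.785, 0.0], [-0.785, -0.619, -0.0], [0.0, -0.0, -1.0]]
wrist_force: [-1.7, 1.0, 4.2]
gripper_width: 0.155
gripper_force: 30.0
```

Run:
```python
from h import *
np.set_printoptions(precision=4,suppress=True)
st=r.sense();print(st["tcp_pos"],st["wrist_force"],st["moment"],st["joints"])
```

```text
[ 0.479  -0.0649  0.1076] [-1.7005  0.9542  4.2009] [ 0.1409  0.4706 -0.0159] [ 11.597   15.4725 -28.1493   0.0183 -46.3574  26.6577]
```

Dropped into the thread starts at height about 3.6 mm, as specified. Now screwing forward, following the pitch.

Emit:
apply_moves(
  moves=[
    [[0,-0.0003,0.0003],5],
    [[0,-0.0003,0.0003],5],
    [[0,0,0],0],
  ],
)

```text
time_s: 21.53
tcp_pos: [0.4798, -0.0646, 0.1069]
ee_rot: [[0.472, -0.881, 0.001], [-0.881, -0.472, -0.0], [0.001, -0.001, -1.0]]
wrist_force: [0.1, -0.2, 2.9]
gripper_width: 0.152
gripper_force: 30.0
```

Emit:
apply_moves(
  moves=[
    [[0,-0.0003,0.0003],5],
    [[0,-0.0003,0.0003],5],
    [[0,0,0],0],
  ],
)

```text
time_s: 21.78
tcp_pos: [0.4802, -0.0643, 0.1062]
ee_rot: [[0.314, -0.949, 0.001], [-0.949, -0.314, -0.0], [0.0, -0.001, -1.0]]
wrist_force: [0.5, 0.1, 3.4]
gripper_width: 0.158
gripper_force: 30.0
```

Run:
```python
from h import *
np.set_printoptions(precision=4,suppress=True)
st=r.sense();print(st["tcp_pos"],st["wrist_force"],st["moment"])
```

```text
[ 0.4802 -0.0643  0.1062] [0.534  0.0997 3.44  ] [0.1435 0.1725 0.0363]
```

Emit:
apply_moves(
  moves=[
    [[0,-0.0003,0.0003],5],
    [[0,-0.0003,0.0004],5],
    [[0,0,0],0],
  ],
)

```text
time_s: 22.03
tcp_pos: [0.4806, -0.0641, 0.1055]
ee_rot: [[0.146, -0.989, 0.0], [-0.989, -0.146, -0.0], [0.0, -0.0, -1.0]]
wrist_force: [-0.9, 0.4, 3.9]
gripper_width: 0.154
gripper_force: 30.0
```

Emit:
apply_moves(
  moves=[
    [[0,-0.0003,0.0003],5],
    [[0,-0.0003,0.0004],5],
    [[0,0,0],0],
  ],
)

```text
time_s: 22.28
tcp_pos: [0.4812, -0.064, 0.1047]
ee_rot: [[-0.028, -1.0, 0.0], [-1.0, 0.028, 0.0], [-0.0, -0.0, -1.0]]
wrist_force: [0.5, 0.3, 3.0]
gripper_width: 0.161
gripper_force: 30.0
```

Run:
```python
from h import *
np.set_printoptions(precision=4,suppress=True)
st=r.sense();print(st["tcp_pos"],st["wrist_force"],st["moment"])
```

```text
[ 0.4812 -0.064   0.1047] [0.4723 0.2877 3.0082] [0.1112 0.2594 0.0269]
```

Emit:
apply_moves(
  moves=[
    [[0,-0.0003,0.0003],5],
    [[0,-0.0003,0.0003],5],
    [[0,0,0],0],
  ],
)

```text
time_s: 22.53
tcp_pos: [0.4818, -0.064, 0.104]
ee_rot: [[-0.2, -0.98, 0.001], [-0.98, 0.2, 0.0], [-0.0, -0.0, -1.0]]
wrist_force: [-0.5, 0.5, 2.2]
gripper_width: 0.158
gripper_force: 30.0
```

Emit:
apply_moves(
  moves=[
    [[0,-0.0003,0.0001],5],
    [[0,0,0],0],
  ],
)

```text
time_s: 22.7
tcp_pos: [0.4823, -0.064, 0.1039]
ee_rot: [[-0.284, -0.959, 0.001], [-0.959, 0.284, 0.0], [-0.001, -0.001, -1.0]]
wrist_force: [0.3, -0.8, 1.7]
gripper_width: 0.156
gripper_force: 30.0
```

Run:
```python
from h import *
np.set_printoptions(precision=4,suppress=True)
st=r.sense();print(st["tcp_pos"],st["wrist_force"],st["moment"])
```

```text
[ 0.4823 -0.064   0.1039] [ 0.3199 -0.774   1.671 ] [ 0.1424 -0.0625  0.0115]
```

Emit:
apply_moves(
  moves=[
    [[0,-0.0003,0.0003],5],
    [[0,0,0],0],
  ],
)

```text
time_s: 22.87
tcp_pos: [0.4827, -0.0641, 0.1038]
ee_rot: [[-0.367, -0.93, 0.001], [-0.93, 0.367, 0.0], [-0.001, -0.001, -1.0]]
wrist_force: [-0.5, -0.1, 4.1]
gripper_width: 0.158
gripper_force: 30.0
```

Emit:
apply_moves(
  moves=[
    [[0,-0.0003,0.0002],5],
    [[0,0,0],0],
  ],
)

```text
time_s: 23.03
tcp_pos: [0.4832, -0.0642, 0.1038]
ee_rot: [[-0.446, -0.895, 0.002], [-0.895, 0.446, 0.0], [-0.001, -0.001, -1.0]]
wrist_force: [-1.3, 0.2, 4.5]
gripper_width: 0.158
gripper_force: 30.0
```

Run:
```python
from h import *
np.set_printoptions(precision=4,suppress=True)
st=r.sense();print(st["tcp_pos"],st["ee_rot"][:,0],st["wrist_force"],st["moment"])
```

```text
[ 0.4832 -0.0642  0.1038] [-0.4463 -0.8949 -0.0008] [-1.3171  0.1945  4.5268] [ 0.179  -0.0179 -0.0316]
```

The height has stopped falling (flange on the rim). Drawing up in small turns while watching the moment.

Emit:
apply_moves(
  moves=[
    [[0,-0.0003,0],4],
    [[0,0,0],0],
  ],
)

```text
time_s: 23.2
tcp_pos: [0.4834, -0.0644, 0.1038]
ee_rot: [[-0.507, -0.862, 0.002], [-0.862, 0.507, 0.0], [-0.001, -0.001, -1.0]]
wrist_force: [0.6, -0.1, 4.1]
gripper_width: 0.159
gripper_force: 30.0
```

```bash
python3 -c "
from station import r
s=r.sense();print(s['tcp_pos'],s['wrist_force'],s['moment'])"
```

```text
[ 0.48341522 -0.06437731  0.10380719] [ 0.58127823 -0.10608325  4.11490072] [ 0.19271646  0.01502829 -0.06715576]
```

Emit:
apply_moves(
  moves=[
    [[0,-0.0003,0],4],
    [[0,0,0],0],
  ],
)

```text
time_s: 23.37
tcp_pos: [0.483, -0.0644, 0.1038]
ee_rot: [[-0.566, -0.824, 0.0], [-0.824, 0.566, 0.0], [-0.0, 0.0, -1.0]]
wrist_force: [-2.2, 0.8, 7.5]
gripper_width: 0.161
gripper_force: 30.0
```

```bash
python3 -c "
from station import r
s=r.sense();print(s['tcp_pos'],s['wrist_force'],s['moment'])"
```

```text
[ 0.48304985 -0.06438303  0.10377036] [-2.19186345  0.8270164   7.50007357] [0.66681518 0.41271986 0.02240817]
```

Emit:
apply_moves(
  moves=[
    [[0,-0.0003,-0.0002],4],
    [[0,0,0],0],
    [[0,0,0],0],
  ],
)

```text
time_s: 23.62
tcp_pos: [0.4828, -0.0645, 0.1038]
ee_rot: [[-0.619, -0.786, -0.001], [-0.786, 0.619, -0.0], [0.001, 0.001, -1.0]]
wrist_force: [-2.9, 2.9, 5.5]
gripper_width: 0.166
gripper_force: 30.8
```

```bash
python3 -c "
from station import r
s=r.sense();print(s['tcp_pos'],s['ee_rot'][:,0],s['wrist_force'],s['moment'])"
```

```text
[ 0.48278867 -0.06451619  0.10377444] [-0.61866577 -0.7856538   0.00087719] [-2.86453373  2.91823763  5.48063477] [0.8697377  0.7138607  0.69045697]
```

It has drawn tight: the total forward turn is 1.33 rad and the moment is up. I'll ease the command back slightly to relieve the wind-up, then check.

Emit:
apply_moves(
  moves=[
    [[0,0.0001,-0.0003],-1.2],
    [[0,0,0],0],
  ],
)

```text
time_s: 23.78
tcp_pos: [0.4828, -0.0645, 0.1038]
ee_rot: [[-0.604, -0.797, -0.001], [-0.797, 0.604, -0.0], [0.001, 0.001, -1.0]]
wrist_force: [-2.6, 2.3, 4.6]
gripper_width: 0.164
gripper_force: 30.2
```

```bash
python3 -c "
from station import r
s=r.sense();print(s['tcp_pos'],s['ee_rot'][:,0],s['wrist_force'],s['moment'])"
```

```text
[ 0.4828083  -0.06451932  0.10381054] [-6.04230249e-01 -7.96809604e-01  5.11007617e-04] [-2.56935947  2.30702588  4.55233789] [0.75035147 0.55117404 0.47093639]
```

Emit:
apply_moves(
  moves=[
    [[0,0.0001,0],-1],
    [[0,0,0],0],
  ],
)

```text
time_s: 23.95
tcp_pos: [0.4828, -0.0645, 0.1038]
ee_rot: [[-0.594, -0.805, -0.001], [-0.805, 0.594, 0.0], [0.0, 0.001, -1.0]]
wrist_force: [-3.1, 2.8, 4.4]
gripper_width: 0.156
gripper_force: 30.0
```

Emit:
apply_moves(
  hand=0.04,
  moves=[
    [[0,0,0],0],
    [[0,0,0],0],
    [[0,0,0],0],
    [[0,0,0],0],
    [[0,0,0],0],
  ],
)

```text
time_s: 24.37
tcp_pos: [0.4831, -0.0648, 0.1036]
ee_rot: [[-0.596, -0.803, -0.0], [-0.803, 0.596, -0.0], [0.0, 0.0, -1.0]]
wrist_force: [-0.8, -0.5, -0.1]
gripper_width: 0.426
gripper_force: 0.0
```

Emit:
apply_moves(
  moves=[
    [[0,0,-0.005],0],
    [[0,0,-0.02],0],
    [[0,0,-0.03],0],
    [[0,0,-0.03],0],
    [[0,0,-0.03],0],
  ],
)

```text
time_s: 24.78
tcp_pos: [0.4829, -0.0648, 0.2204]
ee_rot: [[-0.595, -0.803, -0.0], [-0.803, 0.595, -0.0], [0.0, 0.0, -1.0]]
wrist_force: [1.4, 0.5, -0.5]
gripper_width: 0.457
gripper_force: 0.0
```

Emit:
apply_moves(
  moves=[
    [[-0.03,0,-0.01],0],
    [[-0.03,0,-0.01],0],
    [[0,0,0],0],
    [[0,0,0],0],
  ],
)

```text
time_s: 25.12
tcp_pos: [0.5196, -0.0155, 0.2394]
ee_rot: [[-0.594, -0.804, 0.001], [-0.804, 0.594, 0.0], [-0.001, -0.001, -1.0]]
wrist_force: [0.3, -0.2, 0.1]
gripper_width: 0.462
gripper_force: 0.0
```

Run:
```python
from fit import *
np.set_printoptions(precision=4,suppress=True)
ps={c:imaging.capture(c) for c in("wrist","scene","side")};st=r.sense();print(st["tcp_pos"],st["wrist_force"],st["moment"])
for n,z in dict(cartridge_grip=.112,cartridge_seat=.094).items():
    rs=[]
    for c,p in ps.items():
        for uv,cf in at(p,n)[:1]: print(n,c,round(cf,2),onz(p,uv,z)); rs.append(ray(p,uv))
    print(tri(rs))
def crop(p,h,sz):
    u=proj(p,[.481,-.068,.1])[0].astype(int);return cv2.resize(p["frame"][max(0,u[1]-h):u[1]+h,max(0,u[0]-h):u[0]+h],(sz,sz),interpolation=2)
cv2.imwrite("pics/fin.png",np.hstack([crop(ps["wrist"],80,400),np.vstack([crop(ps["scene"],25,200),crop(ps["side"],25,200)]) ]))
```

```text
[ 0.518  -0.0169  0.2383] [-0.7287 -0.1865  0.0236] [ 0.0692 -0.0608  0.0204]
cartridge_grip wrist 0.66 [ 0.4827 -0.0679  0.112 ]
cartridge_grip scene 0.54 [ 0.4837 -0.0697  0.112 ]
cartridge_grip side 0.68 [ 0.4861 -0.0742  0.112 ]
[ 0.4839 -0.0696  0.1141]
cartridge_seat wrist 0.6 [ 0.4805 -0.0656  0.094 ]
cartridge_seat scene 0.83 [ 0.4923 -0.0703  0.094 ]
cartridge_seat side 0.71 [ 0.4822 -0.0765  0.094 ]
[ 0.4838 -0.0702  0.0993]
```

View pics/fin.png

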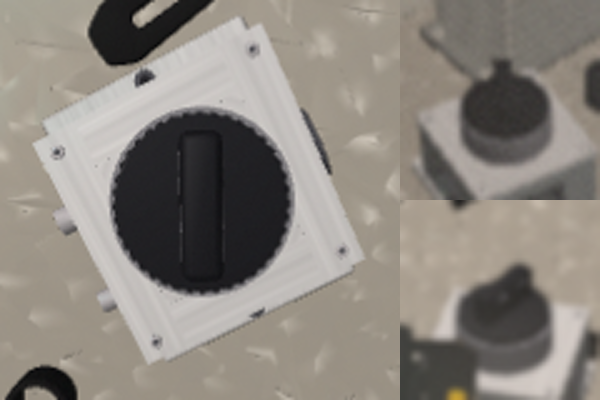

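The flange covers the collar concentrically in the wrist view (centre about (202, 203)), and the side views show it flat on the rim with no gap. The gripper is clear, so I'm handing in.

```bash
python3 -c "
from station import r
print(r.finish_job())"
```

```text
the job is handed in; nothing more can be done
None
```

The cartridge is screwed into the collar with its flange flat on the rim, released and handed in at about 25 s; while drawing tight, the wrist's turning-moment reading briefly reached 0.69 N m, over the 0.5 N m safe limit, before I eased it back.

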